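Push the shoe-last carrier to the first station of its slide

ROBOT

A 7-joint arm with a two-finger parallel gripper is mounted at the origin on the work surface. World frame = base frame: x ahead of the robot, y to its left, z up, the work surface at z = 0. Lengths are in m, angles in rad, forces in N, time in s.
With the tool pointing down it reaches from about 0.425 to 0.95 m from the base axis. Payload 4.7 kg.
Tool frame: the origin (TCP) lies between the finger pads; the fingertips stand 25 mm ahead of it and the grasp point (between the pads) lies 6 mm ahead of it; x points along the fingers, z is the direction in which the jaws open and shut, and the axes are right-handed (so a half turn about x gives the same grasp; the last joint's range is limited). The gripper opens to 85 mm and grips with 20 to 120 N. Pads are 22 mm wide; open, the fingers measure 114 mm over their backs; the gripper's body (76 mm by 85 mm) begins 54 mm behind the grasp point. The pads swing forward as they close: fully open they stand 13 mm farther back than shut.
Start: joints at [-1.376, 0.469, -0.049, 1.532, 0.024, 1.141, -0.082], TCP at [0.15, 0.658, 0.256] pointing down, gripper open.
Joint ranges: [-2.59, 2.59], [-0.33, 1.99], [-1.39, 1.29], [0.1, 2.45], [-1.04, 4.18], [0.21, 1.99], [-2.66, 2.66]. Speed limits (rad/s): [2.57, 2.57, 3.14, 3.14, 3.14, 3.14, 3.14].

INTERFACE

Orientations are given as a 3x3 rotation matrix whose columns are the frame's x, y, z axes.
In Python, from rig import * gives the robot as it stands. Calls block until the motion is done:
- movep(position, orientation): joint-space move of the TCP to a pose.
- move_l(position, attitude=None, feed=0.15, until_force=None): straight line of the TCP; attitude=None keeps the orientation; feed is the mean speed in m/s. With until_force (N) it stops when the force on the tool has changed by that much, and returns True; else False.
- move_joints(angles): joint-space move.
- command_gripper(opening, newtons=None): finger opening in m; newtons is the grip in N (None keeps the last); returns when the fingers have stopped.
- sleep(seconds).
- inverse_kinematics(position, orientation): joint angles nearest the present ones, or None.
- sense(): the state.
- camera(name): name is "scene" or "top"; returns (picture, depth): 480x640x3 uint8, red, green, blue; 480x640 float32, m along the optical axis (not along the pixel's ray), 0 where there is no reading.
- camera_params(name): a dict with "K" (3x3 intrinsics, pixels), "position" and "rotation" of the camera in the world. Camera axes: x right, y down, z forward; pixel columns grow to the right and rows downward; lengths in m; the calibration is good to about 2 mm. A picture is of the moment at which its call begins. camera_params takes no time and is no camera call.
A pose or a line that the arm cannot do raises Unreachable and nothing moves.
- finish_job(): hands the job in, once; it reports no verdict.
The state is a dict: "time_s": time; "joint_pos": joint angles; "qd": joint speeds; "joint_efforts": joint torques, N m; "position": TCP position; "tcp_rot": TCP orientation; "wrist_force": force on the tool from outside, world axes, zero at the start; "ft_torque": the same for the moment, N m; "finger_gap": finger opening in m.
Only numpy, scipy, OpenCV 4.12 (cv2) and the standard library are available. Lean on these libraries where they do the work, as an engineer would, in place of code of your own. Each camera call takes 0.05 s, during which the arm holds its last target.

TASK

Two indexing slides lie on the shoemaker's bench. Take the carrier that bears the wooden shoe last and push it by its upright paddle along its rail, away from the robot, until it sits in the detent of the first station, pointer in line with the first pair of marker posts. Leave the carrier with the stack of flat soles where it is.

Things in the scene. Friction and masses are not known exactly. Their poses are not given: they have to be found in the camera images.
- last_paddle (a point): Middle of the top edge, 142 mm above the bench, of the upright wooden push paddle at the robot's end of the carrier bearing the shoe last. Paddle: 14 mm thick along the rail, 60 wide, 88 high, 33 mm clear of the last. Axes: x along the rail in the push direction, y left across it, z up. The carrier slides with about 1 N of friction; riding over a detent ridge takes up to 8 N.
- last_pointer (a point): Centre of that carrier's top face, 54 mm above the bench and 90 mm ahead of its paddle; a thin steel pointer bar crosses here and sticks out 14 mm each side. Carrier: aluminium plate 200 x 90 mm with a pale wooden child's shoe last, 150 mm long, 60 wide, top 124 mm above the bench, toe away from the robot. Axes as for the paddle.
- last_station (a point): First station of the same slide, where the pointer must come: on the rail's centre line, 54 mm up, midway between the first pair of steel posts (62 mm high, 68 mm to each side). Low ridges 14 mm before and after it form the detent, which draws the carrier in from up to about 10 mm off. The carrier starts 80 to 130 mm short. A second station, not wanted, lies 90 mm further on.
- sole_paddle (a point): The same point on the like paddle of the other carrier, which is to stay where it is. Its slide is built alike (both stand on fixed plywood boards 460 x 120 mm), but it bears a low stack of flat shoe soles, 18 mm high. Which slide lies left and which right varies.

How it is judged:
By the outcome, as a careful person would: the job done as asked, in the order asked, and still so for the second after the job is handed in, with the robot touching nothing.
It also fails if it takes over 32 s, if anything falls off the work surface, if the arm or the gripper's body presses on something with over 40 N, if the wrist force passes 120 N, or if a joint passes its speed limit or range.

## Working session

There is one attempt and no reset: what is moved stays moved. The work goes in short steps, each a Python script; the robot and the scene stay as the last script left them, time stands still between calls to the robot, and variables do not carry over. Pictures are saved under pics/ and viewed, and the job is handed in when it is done.

```bash
mkdir -p pics; ls; python3 - <<'E'
from rig import *
import cv2,numpy as np
for n in("scene","top"):
    p,d=camera(n);cv2.imwrite(f"pics/{n}0.png",p[:,:,::-1]);np.savez(f"{n}0.npz",p=p,d=d,**camera_params(n));print(camera_params(n))
print(sense())
E
```

```text
pics
{'K': array([[537.45876869,   0.        , 311.52728582],
       [  0.        , 537.45876869, 249.39978599],
       [  0.        ,   0.        ,   1.        ]]), 'position': array([1.35230641, 0.36566506, 0.65634306]), 'rotation': array([[-0.46679334,  0.46428841, -0.75268868],
       [ 0.88420697,  0.26118159, -0.38724954],
       [ 0.01679295, -0.84629809, -0.53244488]])}
{'K': array([[522.31650484,   0.        , 318.06907386],
       [  0.        , 522.31650484, 230.18817377],
       [  0.        ,   0.        ,   1.        ]]), 'position': array([ 0.52659847, -0.00253832,  1.05710728]), 'rotation': array([[ 0.00391015, -0.99482378,  0.10153996],
       [-0.99982158, -0.00576579, -0.017988  ],
       [ 0.01848034, -0.10145151, -0.99466882]])}
{'time_s': 0.1, 'joint_pos': array([-1.37593298,  0.46937353, -0.04860298,  1.5335633 ,  0.02406482,
        1.14101119, -0.08226383]), 'qd': array([-0.00042151, -0.00113902,  0.00051756, -0.00172241, -0.00099708,
        0.00141319, -0.00116914]), 'joint_efforts': array([ 8.49892240e-04, -5.11519003e+01, -4.67136910e-02, -2.38390088e+01,
        1.08373188e-02,  4.37358322e-03,  1.52670930e-05]), 'position': array([0.14964816, 0.65771034, 0.25536248]), 'tcp_rot': array([[-3.67463103e-04, -9.75082012e-01,  2.21844395e-01],
       [-1.73313759e-03,  2.21844698e-01,  9.75080472e-01],
       [-9.99998431e-01, -2.61807641e-05, -1.77147103e-03]]), 'wrist_force': array([ 0.53103278, -0.09469249, -0.97461823]), 'ft_torque': array([ 0.00107565,  0.00469944, -0.0089277 ]), 'finger_gap': 0.08559610741757802}
```

View pics/scene0.png

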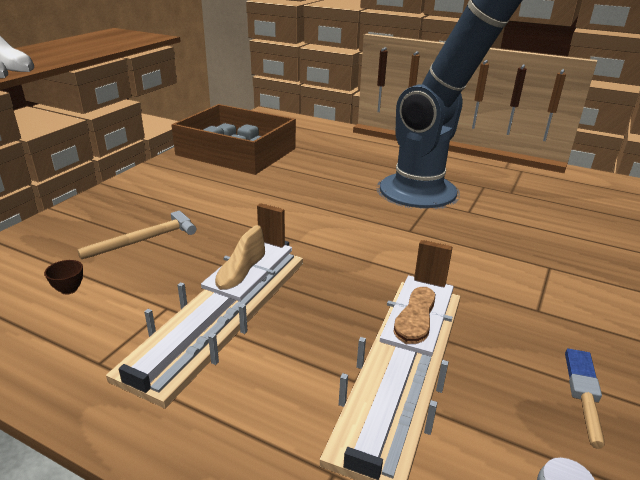

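View pics/top0.png

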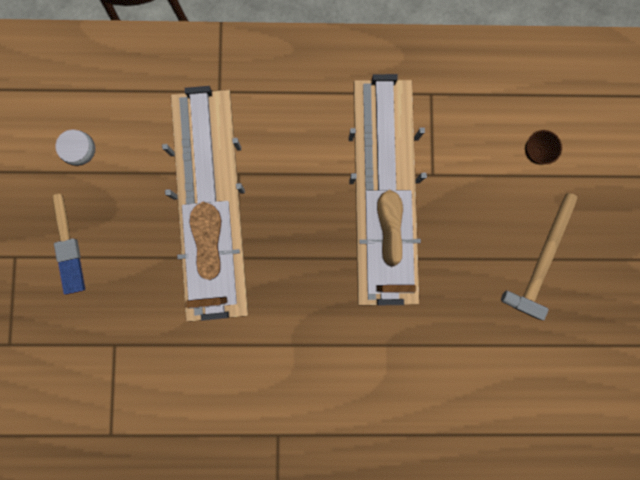

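Top view: the last carrier is on the right (robot's -y). Its paddle is at about (396,289), the pointer bar about (361..419,241), and the first post pair about (353,178)/(421,178). I'll enlarge that area to get exact pixels.

```bash
cat > h.py <<'E'
import numpy as np,cv2
def ray(c,u,v,z):
    K,R,p=c['K'],c['rotation'],c['position']
    d=R@np.linalg.solve(K,[u,v,1.]); return p+d*(z-p[2])/d[2]
def cloud(p,d,c):
    v,u=np.mgrid[:480,:640]; K=c['K']
    P=np.stack([(u-K[0,2])/K[0,0]*d,(v-K[1,2])/K[1,1]*d,d],-1)
    return P@c['rotation'].T+c['position']
E
python3 - <<'E'
from h import *
c=np.load('top0.npz');p=c['p']
cv2.imwrite('pics/crop0.png',cv2.resize(p[160:310,340:440,::-1],None,fx=4,fy=4,interpolation=cv2.INTER_NEAREST))
W=cloud(p,c['d'],c)
s=np.load('scene0.npz');S=cloud(s['p'],s['d'],s)
np.set_printoptions(precision=4,suppress=True)
for nm,X,box in(("top",W,(340,470-30,60,310)),("scene",S,(100,310,190,400))):
    u0,u1,v0,v1=box
    m=np.zeros((480,640),bool);m[v0:v1,u0:u1]=1
    for a,(lo,hi) in {"paddletop":(.136,.148),"posttop":(.056,.068)}.items():
        mm=(m&(X[...,2]>lo)&(X[...,2]<hi)).astype(np.uint8)
        n,l,st,ce=cv2.connectedComponentsWithStats(mm)
        for i in range(1,n):
            if st[i,4]>=3: print(nm,a,st[i],ce[i],X[l==i].mean(0),X[l==i].min(0),X[l==i].max(0))
# rays
for u,v,z in[(361,241,.054),(419,241,.054),(353,178,.062),(421,178,.062),(396,289,.142)]:print(u,v,ray(c,u,v,z))
E
```

```text
top paddletop [382 285  35   8 272] [398.8088 288.4853] [ 0.5185 -0.1605  0.1419] [ 0.5123 -0.1913  0.1376] [ 0.5247 -0.1311  0.1459]
top posttop [351 128   5   7  30] [353.  131.1] [ 0.8237 -0.0882  0.0608] [ 0.8188 -0.0923  0.0564] [ 0.8304 -0.0841  0.0643]
top posttop [420 128   5   6  30] [422.  130.5] [ 0.8258 -0.2236  0.0621] [ 0.8216 -0.2285  0.0575] [ 0.8309 -0.2193  0.0655]
top posttop [421 173   6   6  33] [423.5758 175.4848] [ 0.7363 -0.2253  0.0617] [ 0.7316 -0.23    0.0561] [ 0.7417 -0.2204  0.0659]
top posttop [352 174   5   5  25] [354. 176.] [ 0.7341 -0.0897  0.0625] [ 0.7297 -0.0939  0.0588] [ 0.7384 -0.0856  0.0656]
top posttop [375 191   4   2   4] [376.5  191.25] [ 0.7054 -0.1339  0.0571] [ 0.7038 -0.1367  0.0561] [ 0.7061 -0.131   0.0581]
top posttop [383 191   4   2   5] [384.8 191.4] [ 0.7042 -0.1492  0.063 ] [ 0.7022 -0.151   0.0571] [ 0.706  -0.1466  0.0679]
top posttop [388 190   7   3  10] [390.4 190.7] [ 0.7051 -0.1596  0.0659] [ 0.7023 -0.1663  0.0617] [ 0.7068 -0.1549  0.0675]
top posttop [402 191   5   3   7] [404.     191.8571] [ 0.7047 -0.1876  0.0567
[... 6785 characters left out ...]
 posttop [178 282   7   7  33] [180.7273 285.0606] [ 0.7401 -0.2232  0.0599] [ 0.7345 -0.2288  0.056 ] [ 0.7457 -0.218   0.0628]
scene posttop [239 303   7   8  36] [241.8889 306.25  ] [ 0.7379 -0.0874  0.0601] [ 0.7306 -0.0946  0.0564] [ 0.744  -0.0821  0.0639]
scene posttop [144 309   9   6  38] [147.8421 311.6842] [ 0.8304 -0.2214  0.0605] [ 0.8251 -0.2273  0.0564] [ 0.8354 -0.2166  0.0642]
scene posttop [208 333   8   7  41] [211.6585 336.1463] [ 0.8284 -0.0859  0.0605] [ 0.8216 -0.0917  0.0565] [ 0.8328 -0.0811  0.0639]
361 241 [ 0.6085 -0.1036  0.054 ]
419 241 [ 0.6091 -0.216   0.054 ]
353 178 [ 0.7302 -0.0878  0.062 ]
421 178 [ 0.7312 -0.2201  0.062 ]
396 289 [ 0.5176 -0.1556  0.142 ]
```

View pics/crop0.png

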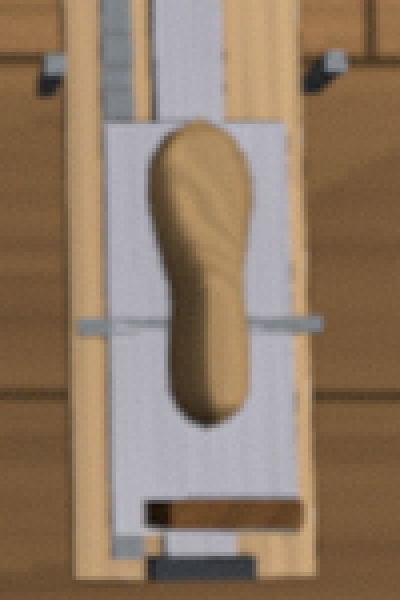

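Last slide measured from post tops, paddle top and pointer:

| Quantity | Value |
|---|---|
| Rail direction | about (1, 0.017) |
| Paddle top centre | (0.5185, -0.1605) |
| Pointer x | about 0.6085 |
| Station | (0.7352, -0.1575) |
| Travel | about 127 mm |

I'll push with closed fingers to about 25 mm short, then look again.

```bash
cat >> h.py <<'E'
np.set_printoptions(precision=4,suppress=True)
th=0.017;ux=np.array([np.cos(th),np.sin(th),0]);uy=np.array([-np.sin(th),np.cos(th),0])
Rt=np.column_stack([[0,0,-1.],-ux,uy])
st=np.array([0.7352,-0.1575,0])
def at(s,z): # TCP with rail coordinate s relative to station
    p=st+s*ux; p[2]=z; return p
def look(camera,camera_params,tag):
    p,d=camera("top");c=camera_params("top")
    cv2.imwrite(f"pics/{tag}.png",cv2.resize(p[110:310,340:440,::-1],None,fx=3,fy=3,interpolation=cv2.INTER_NEAREST))
    X=cloud(p,d,c);m=(X[...,2]>.136)&(X[...,2]<.148);m[:,:360]=0;m[:,440:]=0
    n,l,s,ce=cv2.connectedComponentsWithStats(m.astype(np.uint8))
    for i in range(1,n):
        if s[i,4]>60: q=X[l==i].mean(0);print("blob",s[i],q,"s pointer",(q-st)@ux+.09)
E
python3 - <<'E'
from rig import *
from h import *
command_gripper(0.0)
movep(at(-.270,.20),Rt)
move_l(at(-.270,.130),feed=.2); s=sense();print(s['time_s'],s['position'],s['wrist_force'])
r=move_l(at(-.145,.130),feed=.06,until_force=5)
s=sense();print(r,s['time_s'],s['position'],(s['position']-st)@ux,s['wrist_force'])
look(camera,camera_params,"p1")
E
```

```text
4.45 [ 0.4655 -0.1624  0.1303] [ 0.7337 -0.3042  0.6381]
True 5.4 [ 0.5069 -0.1611  0.1294] -0.22828219305526 [-0.1423 -0.2261  0.5278]
blob [382 280  12   8  67] [ 0.5277 -0.1387  0.1414] s pointer -0.11719836351646687
```

View pics/p1.png

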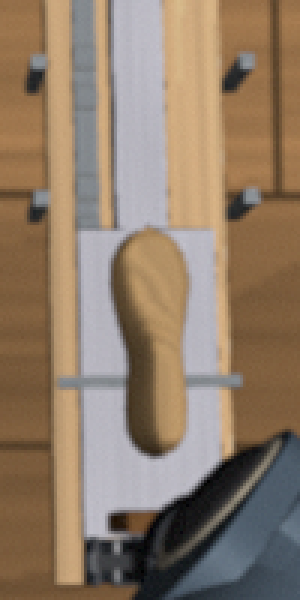

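The finger touched the paddle centrally and the bump nudged the carrier to about -117 mm, with the TCP about 111 mm behind the pointer. Continuing slowly.

```bash
python3 - <<'E'
from rig import *
from h import *
r=move_l(at(-.138,.130),feed=.035,until_force=15)
s=sense();print(r,s['time_s'],s['position'],(s['position']-st)@ux,s['wrist_force'])
look(camera,camera_params,"p2")
E
```

```text
False 8.2333 [ 0.5974 -0.1597  0.1301] -0.1377933266170882 [-2.6498  0.7971 -2.6996]
```

View pics/p2.png

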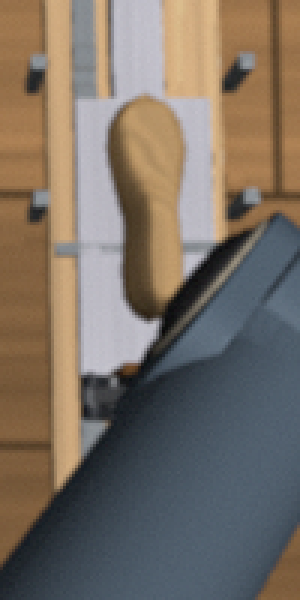

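```bash
cat >> h.py <<'E'
def ptr(camera,camera_params,tag):
    p,d=camera("top");c=camera_params("top");g=p.astype(int)
    cv2.imwrite(f"pics/{tag}.png",cv2.resize(p[110:310,340:440,::-1],None,fx=3,fy=3,interpolation=cv2.INTER_NEAREST))
    # left overhang of bar: over pale board, grey-blue: b-r high compared with wood
    sub=g[150:270,359:364]; w=np.clip((sub[...,2]-sub[...,0]+60),0,None).mean(1); w=np.clip(w-np.median(w)-10,0,None)
    k=w.argmax(); sl=slice(max(k-4,0),k+5); v=150+(np.arange(len(w))[sl]*w[sl]).sum()/w[sl].sum()
    q=ray(c,361.5,v,.054);print("bar row",v,q,"s",(q-st)@ux); return v
E
python3 - <<'E'
from rig import *
from h import *
c0=np.load('top0.npz');ptr(lambda n:(c0['p'],c0['d']),lambda n:c0,"x0")
ptr(camera,camera_params,"x1")
E
```

```text
bar row 241.20081967213116 [ 0.6081 -0.1046  0.054 ] s -0.12615672260941885
bar row 192.6120218579235 [ 0.7031 -0.105   0.054 ] s -0.031231687587748237
```

Pointer is 31 mm short while in contact (TCP to pointer 106.6 mm). I'll push over the ridge to about 3 mm short, then back off and look.

```bash
python3 - <<'E'
from rig import *
from h import *
r=move_l(at(-.1096,.130),feed=.02,until_force=25)
s=sense();print(r,s['time_s'],(s['position']-st)@ux,s['wrist_force'])
ptr(camera,camera_params,"p3")
s0=(s['position']-st)@ux
move_l(at(s0-.03,.130),feed=.1); move_l(at(s0-.06,.30),feed=.25)
sleep(.3);ptr(camera,camera_params,"p4");print(sense()['time_s'],sense()['wrist_force'])
p,d=camera("scene");cv2.imwrite("pics/s4.png",p[180:420,90:330,::-1].repeat(2,0).repeat(2,1))
E
```

```text
False 9.9 -0.10947778012615896 [ 0.2619 -0.8807 -0.3352]
bar row 266.5111111111111 [ 0.5594 -0.1044  0.054 ] s -0.17489431130938424
bar row 177.59176365264102 [ 0.7328 -0.1051  0.054 ] s -0.0015186558364505068
11.5917 [ 0.0754 -0.8224  0.2839]
```

View pics/p4.png

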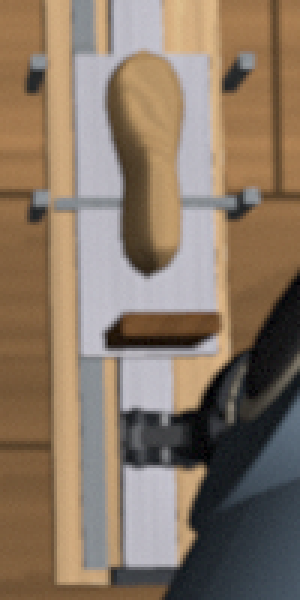

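View pics/s4.png

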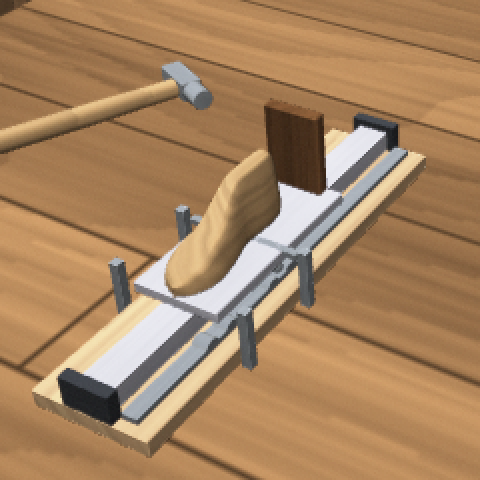

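The bar lies in line with the first post pair at about crop row 203 (image row 177.6), about 1.5 mm short at most. The p3 reading (row 266) was a false detection while the arm was in view. I'll check against the paddle top and check the sole carrier.

```bash
python3 - <<'E'
from rig import *
from h import *
look(camera,camera_params,"p5")
p,d=camera("top");c=camera_params("top")
c0=np.load('top0.npz')
for P,D in((c0['p'],c0['d']),(p,d)):
    X=cloud(P,D,c)
    m=(X[...,2]>.136)&(X[...,2]<.148);m[:,:160]=0;m[:,260:]=0
    print("sole paddle",m.sum(),X[m].mean(0))
s=sense();print(s['time_s'],s['position'],s['wrist_force'])
E
```

```text
blob [380 214  34   9 266] [ 0.6434 -0.1584  0.1418] s pointer -0.0018098333615165219
sole paddle 280 [0.4928 0.1795 0.1421]
sole paddle 282 [0.4928 0.1794 0.1419]
11.7417 [ 0.5657 -0.1605  0.2998] [ 0.549   0.8741 -0.1011]
```

Two readings agree: 1.5–1.8 mm short, inside the detent, and the sole carrier hasn't moved. There's plenty of time, so I'll nudge it gently to centre it.

```bash
python3 - <<'E'
from rig import *
from h import *
move_l(at(-.150,.130),feed=.2)
move_l(at(-.116,.130),feed=.05)
r=move_l(at(-.1061,.130),feed=.012,until_force=12)
s=sense();print(r,s['time_s'],(s['position']-st)@ux,s['wrist_force'])
move_l(at(-.140,.130),feed=.06); move_l(at(-.19,.30),feed=.25)
sleep(.3);ptr(camera,camera_params,"p6");look(camera,camera_params,"p7");print(sense()['time_s'])
E
```

```text
False 14.5583 -0.10653275771270822 [-3.2909 -0.3295  0.7928]
bar row 176.73764600179695 [ 0.7345 -0.1052  0.054 ] s 0.00017625834778445647
blob [380 213  34   9 262] [ 0.6451 -0.1584  0.142 ] s pointer -0.00010401902954199072
16.5333
```

View pics/p7.png

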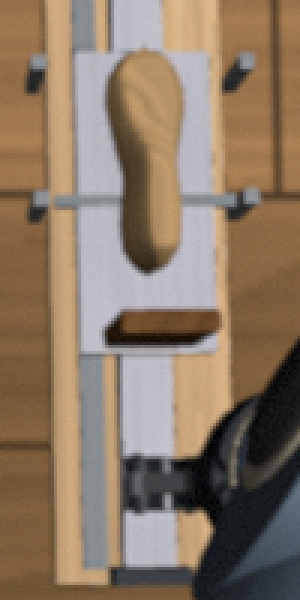

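The bar (crop row ~201) now runs level between the first two posts, with residuals of +0.2 and -0.1 mm, and the arm is clear.

```bash
python3 -c "
from rig import *
finish_job()"
```

```text
the job is handed in; nothing more can be done
```

I pushed the shoe-last carrier about 127 mm along its rail by its paddle, using closed fingers. It went over the first ridge into the first station's detent. The first stop read 1.5–1.8 mm short, so I gave it one gentle nudge, backed the arm off and handed the job in at about 16.5 s.

- **Position:** after the nudge, the pointer bar reads +0.2 mm and the paddle -0.1 mm from the station. Both readings come from the top camera, which is good to about 2 mm.
- **Sole carrier:** its paddle was within 0.1 mm of where it started; I checked this before the nudge, not after. The nudge was only on the other slide.
- **Forces:** the highest wrist force I read was about 4 N. First contact changed the force by at least 5 N and bumped the carrier forward about 9 mm, still well short of the station.
- **Failed or disagreeing checks:**
    - One pointer reading taken during the push was false, because the arm was in view; I discarded it.
    - The scene camera placed the posts about 4 mm farther out than the top camera, probably because it sees their far sides. I used the top camera alone for the final position.

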